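# Roll the blue wire-feed preset to yellow

## Task

The blue welding station runs thick plate next: on the blue preset box, roll the big ridged thumbwheel up by pushing its ridges over until its yellow ridge stands straight up. Leave the wheels of the red and the green box as they are.

Things in the scene. Friction and masses are not known exactly. Their poses are not given: they have to be found in the camera images.
- blue_box: Blue preset box fixed to the table, 120 (x) x 150 (y) x 66 mm high; origin: centre of its underside, z up. Its thumbwheel rises through the top: axle along the box's x, 80 mm straight above the origin. Two cheeks carry the axle, 37 mm either side of the wheel's middle, to 101 mm above the table, each with a white upright line. Red and green boxes alike stand 190 mm or more away (centres).
- blue_wheel (a joint): Blue box's star-like thumbwheel: grey hub, radius 26 mm; 8 flat ridges 45 deg apart, 5 mm thick, 44 mm wide along the axle, out to radius 60 mm; 7 black, 1 yellow. Rad: 0 yellow ridge level to the box's -y, 1.571 straight up; grows as its top rolls to the box's +y. Starts at -0.1 to 0.45. Stiff (0.14 N m, 2.5 N at a tip), no clicks, stays where left; stops at -0.6 and 3.0.
- red_tip (a point): Middle of the outer edge of the yellow ridge of the red box's thumbwheel, 60 mm from its axle: a bystander of the same shape and size as the blue one.
- green_tip (a point): Middle of the outer edge of the yellow ridge of the green box's thumbwheel, 60 mm from its axle: a bystander of the same shape and size as the blue one.
Mind the look-alikes: they are no part of the job. What is shaped like the blue_box but purple is not meant.

How it is judged:
At the end, for the whole second after the job is handed in: The blue box's wheel is at rest with its yellow ridge straight up, within 0.21 rad (12 degrees): joint blue_wheel between 1.361 and 1.781 (value of joint blue_wheel between 1.361 and 1.781 rad and velocity of joint blue_wheel between -0.1 and 0.1 rad/s); the robot touches nothing.
It fails at once if the red box's wheel is turned by more than about 0.17 rad (10 mm at the ridge tips) (distance of red_tip from where it was at the start of the episode above 0.01 m).
It fails at once if the green box's wheel is turned by more than about 0.17 rad (10 mm at the ridge tips) (distance of green_tip from where it was at the start of the episode above 0.01 m).
It also fails if it takes over 35 s, if anything falls off the work surface, if the arm or the gripper's body presses on something with over 40 N, if the wrist force passes 120 N, or if a joint passes its speed limit or range.

## Robot

A 6-joint arm with a two-finger parallel gripper is mounted at the origin on the work surface. World frame = base frame: x ahead of the robot, y to its left, z up, the work surface at z = 0. Lengths are in m, angles in rad, forces in N, time in s.
With the tool pointing down it reaches from about 0.4 to 0.825 m from the base axis. Payload 7 kg.
Tool frame: the origin (TCP) lies at the very end of the fingers, on their centre line; the grasp point (between the pads) lies 19 mm behind it; z points along the fingers, x is the direction in which the jaws open and shut, and the axes are right-handed (so a half turn about z gives the same grasp; the last joint's range is limited). The gripper opens to 88 mm and grips with 3 to 60 N. Pads are 19 mm wide; open, the fingers measure 130 mm over their backs; the gripper's body (78 mm by 193 mm) begins 47 mm behind the grasp point.
Start: joints at [-0.891, 0.359, 0.012, 0, -1.224, -0.288], TCP at [0.258, -0.624, 0.227] pointing down, gripper open.
Joint ranges: [-3.07, 3.07], [-1.43, 2.12], [-1.02, 1.25], [-3.03, 1.67], [-3.05, -0], [-3.03, 3.03]. Speed limits (rad/s): [2.39, 2.39, 3.01, 3.14, 3.14, 3.14].

## Interface

Orientations are given as [roll, pitch, yaw] about the fixed x, y, z axes, in that order (R = Rz(yaw) Ry(pitch) Rx(roll)).
In Python, from station import telemetry, grab_frame, arm, regions_of, pinpoint gives the robot as it stands. The module is installed in compiled form; this text tells all that it offers.
- The arm moves only by the shell command python3 -m inch 'ROWS' [FORCE]. ROWS is text: rows parted by semicolons, each of 7 numbers parted by spaces: the opening, from 0 (shut) to 1 (fully open), then the shift along the world's x, y, z in cm, then the turn, a rotation vector about the world's x, y, z in degrees. A call has 1 to 12 rows; each row is the pose to reach, as a shift and turn from the pose measured when the call began; what a row does not reach only later rows make up. A row lasts 1/8 s, in which the tool goes at most 62.5 mm and 10.7 degrees, less where a joint would pass 70% of its speed; a pose out of reach is approached as far as the arm can. A call with a gripper value outside its range is refused whole. The fingers move at their own pace and stop on an object; FORCE is the grip in N (left out, the last holds). Time passes only in rows, so rows that repeat a pose let the fingers close. It gives the time, the measured TCP pose, the force and the opening at its end, in the units of the state.
- telemetry.get_state(): the state, without advancing time (a new reading comes with each control period).
- grab_frame(name): name is "scene" or "top" or "wrist"; returns a dict with "pixels" (400x640x3 uint8, red, green, blue), "fx", "fy", "cx", "cy" (pixels), "R" (3x3) and "t" (3): a world point X has camera coordinates R X + t. Camera axes: x right, y down, z forward; pixel columns grow to the right and rows downward; lengths in m; the calibration is good to about 2 mm. A picture is of the moment at which its call begins. There is no depth.
- arm.job_done(): hands the job in, once; it reports no verdict.
Trained networks look in the newest picture that a camera, given by its name, has taken for a name from the list of things; names that differ only in an ending like _2 or _b are one class to them, and where a whole thing is asked for, a point or a joint stands for the part that bears it (a point fixed in the world has none). Each returns a list of dicts, best first, with "p" (0 to 1); they miss things now and then, are a little off and sometimes report something else, mostly with a low value. They report only what shows in the picture. A call takes as long as a camera call. They do not tell look-alikes from the thing itself.
- regions_of(camera, name): "pixels" (400x640 bool, what is visible of it) and "bbox" ([left, top, right, bottom] in pixels, round what is visible of it).
- pinpoint(camera, name): "location" ([column, row] in pixels: a listed point, or the origin of a listed thing).
The state is a dict: "t": time; "q": joint angles; "qd": joint speeds; "joint_efforts": joint torques, N m; "eef_pos": TCP position; "ee_rot": TCP orientation; "force": force on the tool from outside, world axes, zero at the start; "moment": the same for the moment, N m; "width": finger opening in m.
Only numpy, scipy, OpenCV 4.12 (cv2) and the standard library are available. Lean on these libraries where they do the work, as an engineer would, in place of code of your own. Each camera call takes 0.05 s, during which the arm holds its last target. There are 200 camera calls.

## Working session

There is one attempt and no reset: what is moved stays moved. The work goes in short steps, Python scripts to look and compute and a shell command to move; the robot and the scene stay as the last step left them, time stands still between calls to the robot, and variables do not carry over. Pictures are saved under pics/ and viewed, about 8 in all and at most 12, crops included, and the job is handed in when it is done.

```bash
mkdir -p pics; cat > h.py <<'E'
import numpy as np, cv2
from station import *
def ray(f,px):
    d=np.array([(px[0]-f['cx'])/f['fx'],(px[1]-f['cy'])/f['fy'],1.]);R=np.array(f['R']);t=np.array(f['t'])
    return -R.T@t, R.T@d
def atz(f,px,z):
    o,d=ray(f,px); return o+d*(z-o[2])/d[2]
def proj(f,X):
    c=np.array(f['R'])@np.array(X)+np.array(f['t']); return c[:2]/c[2]*[f['fx'],f['fy']]+[f['cx'],f['cy']]
def save(n,p,s=1):
    cv2.imwrite('pics/'+n,cv2.resize(p[:,:,::-1],None,fx=s,fy=s,interpolation=cv2.INTER_CUBIC))
E
python3 - <<'E'
from h import *
fs={}
for c in('scene','top'):
    f=grab_frame(c);fs[c]=f
    for n in('blue_box','blue_wheel'):
        for r in pinpoint(c,n)[:4]: print(c,n,r['p'],np.round(r['location']),np.round(atz(f,r['location'],0 if n=='blue_box' else .08),3))
save('a.png',np.vstack([fs['scene']['pixels'],fs['top']['pixels']]),.75)
s=telemetry.get_state();print(s['t'],s['eef_pos'],s['ee_rot'],s['width'])
E
```

```text
scene blue_box 0.85 [214. 221.] [ 0.271 -0.237  0.   ]
scene blue_box 0.78 [446. 227.] [0.491 0.262 0.   ]
scene blue_box 0.68 [401. 188.] [0.299 0.259 0.   ]Traceback (most recent call last):
  File "<stdin>", line 6, in <module>
ValueError: it knows: blue_box, green_tip, red_tip
```

```bash
python3 - <<'E'
from h import *
fs={}
for c in('scene','top'):
    f=grab_frame(c);fs[c]=f
    for n in('blue_box','red_tip','green_tip'):
        for r in pinpoint(c,n)[:4]: print(c,n,r['p'],np.round(r['location']),np.round(atz(f,r['location'],0 if n=='blue_box' else .09),3))
save('a.png',np.vstack([fs['scene']['pixels'],fs['top']['pixels']]),.75)
s=telemetry.get_state();print(s['t'],s['eef_pos'],s['ee_rot'],s['width'])
E
```

```text
scene blue_box 0.94 [445. 224.] [0.48  0.269 0.   ]
scene blue_box 0.72 [401. 187.] [0.298 0.261 0.   ]
scene blue_box 0.7 [213. 221.] [ 0.269 -0.24   0.   ]
scene blue_box 0.69 [328. 226.] [0.386 0.006 0.   ]
scene red_tip 0.93 [327. 228.] [ 0.5   -0.047  0.09 ]
scene green_tip 0.63 [186. 292.] [ 0.57  -0.314  0.09 ]
top blue_box 0.8 [421. 274.] [ 0.258 -0.236  0.   ]
top blue_box 0.7 [203. 261.] [0.278 0.267 0.   ]
top blue_box 0.6 [208. 176.] [0.479 0.264 0.   ]
top red_tip 0.94 [336. 170.] [ 0.48  -0.038  0.09 ]
top green_tip 0.6 [466. 134.] [ 0.561 -0.312  0.09 ]
0.5 [ 0.25771759 -0.62382908  0.22653508] [ 3.14158485e+00 -2.92749251e-05  1.96260046e+00] 0.08799679107397546
```

View pics/a.png

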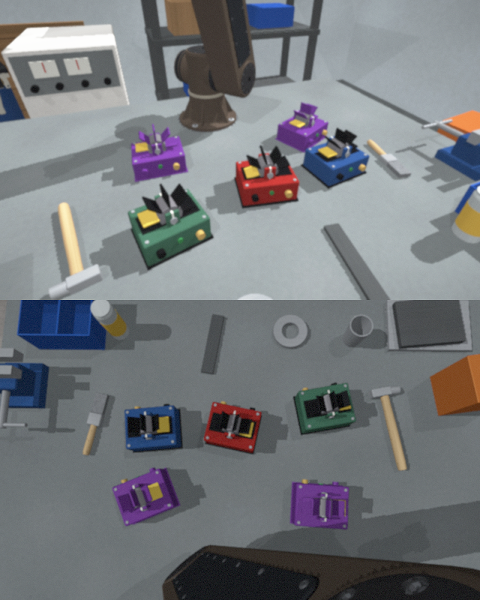

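Candidates for the "blue_box" shape: the one at top pixel (203,170), scene (446,215), is blue. Red is at top (311,168), green at (433,143), and there are two purple ones, at (193,262) and (427,273). The blue one at about (0.48, 0.26) is the one meant, so I'll confirm it in a crop and measure its yaw.

```bash
python3 - <<'E'
from h import *
f=grab_frame('top');g=grab_frame('scene')
hsv=cv2.cvtColor(f['pixels'],cv2.COLOR_RGB2HSV)
m=cv2.inRange(hsv,(100,120,40),(125,255,255))
w=np.zeros_like(m);w[130:215,155:250]=255;m&=w
m=cv2.morphologyEx(m,cv2.MORPH_CLOSE,np.ones((15,15),np.uint8))
ys,xs=np.nonzero(m)
P=np.array([atz(f,(x,y),.066)[:2] for x,y in zip(xs,ys)],np.float32)
print('box rect',cv2.minAreaRect(P))
for c,fr in(('top',f),('scene',g)):
    for r in regions_of(c,'blue_box')[:5]: print(c,r['p'],r['bbox'])
a=cv2.resize(f['pixels'][130:215,155:250],(475,425),interpolation=cv2.INTER_CUBIC)
b=cv2.resize(g['pixels'][165:250,395:500],(525*425//425,425),interpolation=cv2.INTER_CUBIC)
save('b.png',np.hstack([a,b])[:,:],.79)
E
```

```text
box rect ((0.47979918122291565, 0.2539321780204773), (0.12922288477420807, 0.16049471497535706), 6.184327125549316)
top 0.83 [150.7, 224.5, 239.8, 300.6]
top 0.81 [389.2, 241.7, 469.2, 306.6]
top 0.6 [164.0, 140.8, 245.2, 204.9]
scene 0.8 [401.4, 169.2, 494.5, 253.3]
scene 0.68 [365.5, 140.1, 436.8, 202.4]
scene 0.64 [175.6, 173.5, 252.6, 239.5]
```

View pics/b.png

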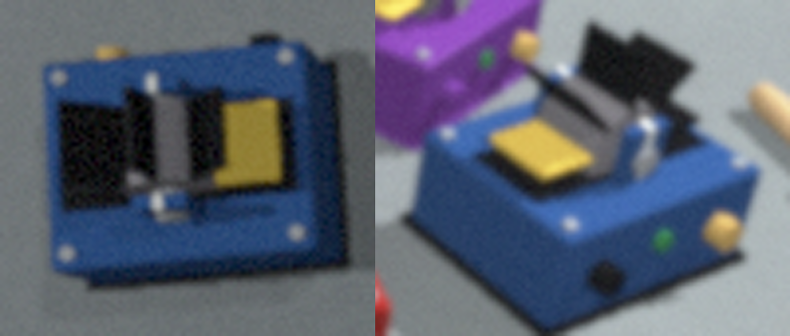

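The crop confirms it: blue box, centre about (0.48, 0.258), yaw about +5°. The yellow ridge sits near level on the -y side, with a black ridge about 60° up. I'll move there at height with the fingers shut and the jaw axis along the axle.

```bash
python3 -m inch '0 4 5 0 0 0 5; 0 8 10 0 0 0 10; 0 12 16 0 0 0 15; 0 16 22 0 0 0 20; 0 18 28 0 0 0 25; 0 20 34 0 0 0 30; 0 22 40 0 0 0 35; 0 22 46 0 0 0 40; 0 22 52 0 0 0 45; 0 22 58 0 0 0 50; 0 22 64 0 0 0 55; 0 22 70 0 0 0 60' 10
python3 -m inch '0 0 5 0 0 0 7; 0 0 10 0 0 0 13; 0 0 13 0 0 0 13; 0 0 13 0 0 0 13'
python3 - <<'E'
from h import *
s=telemetry.get_state();print(s['t'],s['eef_pos'],s['ee_rot'],s['q'],s['force'])
w=grab_frame('wrist');f=grab_frame('top');g=grab_frame('scene')
R=np.array(w['R']);print('cam',-R.T@np.array(w['t']),R[2])
a=cv2.resize(w['pixels'],(640,400))
b=np.hstack([cv2.resize(f['pixels'][120:220,130:260],(320,200)),cv2.resize(g['pixels'][150:250,380:510],(320,200))])
save('c.png',np.vstack([a,b]))
for r in pinpoint('wrist','blue_box'):print(r['p'],r['location'],atz(w,r['location'],0))
E
```

```text
t: 2.2
eef_pos: [0.4775, 0.0679, 0.2272]
ee_rot: [3.141, 0.001, 3.013]
force: [1.6, 0.1, -0.4]
width: 0.0011
t: 2.7
eef_pos: [0.4774, 0.1998, 0.227]
ee_rot: [3.141, 0.001, -3.041]
force: [0.5, -0.3, -0.4]
width: 0.0004
2.7 [0.4773759  0.19982899 0.22703908] [ 3.14078811e+00  1.22831688e-03 -3.04074899e+00] [ 7.76221759e-01  9.71155371e-02 -3.31108110e-01  1.54008206e-04
 -1.14111102e+00 -6.75441657e-01] [ 0.48433489 -0.33945638 -0.42542839]
cam [0.48394521 0.13175693 0.38333831] [-0.02473488  0.25460393 -0.96672903]
0.87 [452.6, 238.2] [ 2.80131993e-01  2.70305963e-01 -5.55111512e-17]
0.68 [309.5, 217.5] [0.48057157 0.26032971 0.        ]
```

View pics/c.png

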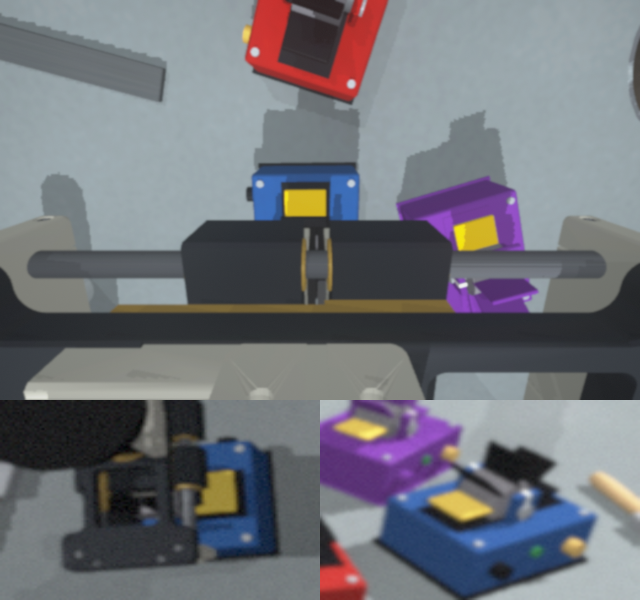

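The wrist picture shows the blue box with its near screws at (260,183) and (351,183) and the yellow ridge's outer edge at row ~188, columns 284–327. The gripper hides the rest. I'll turn those into box pose numbers.

```bash
python3 - <<'E'
from h import *
w=grab_frame('wrist')
a=atz(w,(260,183),.066);b=atz(w,(351,183),.066);print('screws',a,b,np.linalg.norm(a-b),np.degrees(np.arctan2((a-b)[1],(a-b)[0])))
psi=np.radians(5); C=np.array([.480,.257,0])
X=np.array([np.cos(psi),np.sin(psi),0]);Y=np.array([-X[1],X[0],0])
f=grab_frame('top');g=grab_frame('scene')
print('box y of screws',(a-C)@Y,(b-C)@Y,'x',(a-C)@X,(b-C)@X)
# yellow centroid via colour in each camera -> compare with model for theta
for n,fr,win in(('wrist',w,(180,222,275,340)),('scene',g,(180,220,410,455))):
    r0,r1,c0,c1=win
    m=cv2.inRange(cv2.cvtColor(fr['pixels'],cv2.COLOR_RGB2HSV),(20,140,90),(35,255,255))[r0:r1,c0:c1]
    n_,lab,st,ce=cv2.connectedComponentsWithStats(m);k=1+np.argmax(st[1:,4])
    print(n,'yellow bbox',st[k][:4]+[c0,r0,0,0],ce[k]+[c0,r0])
    for th in(0,.1,.2,.3,.4):
        P=[proj(fr,C+[0,0,.08]+X*sx+(-Y*np.cos(th)+np.array([0,0,1])*np.sin(th))*rr) for sx in(-.022,.022) for rr in(.06,.027)]
        P=np.array(P);print(th,np.round(P.min(0)),np.round(P.max(0)),np.round(P.mean(0)))
for th in (0,):
  for s in [(-.022),(.022)]: pass
s=telemetry.get_state();e=s['eef_pos']-C;print('tcp in box',e@X,e@Y,e[2])
E
```

```text
screws [0.53883186 0.2013773  0.066     ] [0.43974027 0.19161935 0.066     ] 0.09957087998183237 5.624016566259205
box y of screws -0.060538569912015554 -0.06162298923234172 x 0.053760145774986855 -0.04580482886516544
wrist yellow bbox [284 191  43  29] [305.00083264 204.88343047]
0 [288. 187.] [330. 217.] [309. 202.]
0.1 [287. 188.] [330. 218.] [309. 203.]
0.2 [287. 190.] [330. 219.] [309. 205.]
0.3 [286. 193.] [330. 220.] [308. 207.]
0.4 [286. 196.] [331. 222.] [308. 209.]
scene yellow bbox [426 197  23  14] [436.52061856 203.33505155]
0 [420. 195.] [446. 209.] [433. 202.]
0.1 [421. 194.] [446. 206.] [433. 200.]
0.2 [422. 193.] [446. 204.] [434. 198.]
0.3 [423. 191.] [447. 202.] [435. 197.]
0.4 [424. 189.] [447. 200.] [436. 195.]
tcp in box -0.007659705832392632 -0.059458175139551026 0.22734938660227394
```

Box ≈ (0.484, 0.257), yaw ≈ 5.5°, wheel ≈ 0.1 rad. I'll go down behind the first black ridge (about 50° up), just above the yellow one.

```bash
python3 -m inch '0 1.1 0.1 0 0 0 0; 0 1.1 0.1 -4 0 0 0; 0 1.1 0.1 -7.5 0 0 0; 0 1.1 0.1 -10 0 0 0; 0 1.1 0.1 -11.8 0 0 0; 0 1.1 0.1 -11.8 0 0 0'
python3 - <<'E'
from h import *
w=grab_frame('wrist');g=grab_frame('scene');f=grab_frame('top')
a=cv2.resize(g['pixels'][130:250,370:520],(500,400));b=cv2.resize(w['pixels'][100:320,200:440],(300,275))
c=np.zeros((400,300,3),np.uint8);c[:275]=b
save('d.png',np.hstack([a,c]))
E
```

```text
t: 3.8
eef_pos: [0.4884, 0.1973, 0.108]
ee_rot: [-3.141, -0.001, -3.045]
force: [1.0, 0.6, -0.2]
width: 0.0004
```

View pics/d.png

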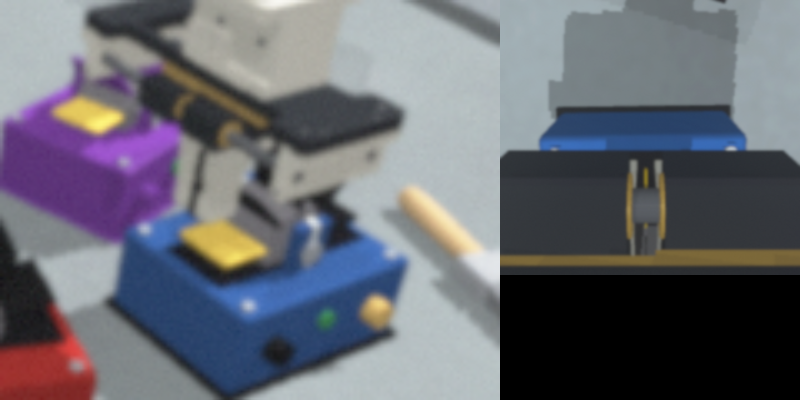

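```bash
python3 - <<'E'
from h import *
g=grab_frame('scene');s=telemetry.get_state();e=np.array(s['eef_pos'])
k=lambda p:np.round((np.array(p)-[370,130])*[500/150,400/120])
print('tcp',k(proj(g,e)))
psi=np.radians(5.5);C=np.array([.484,.257,0]);X=np.array([np.cos(psi),np.sin(psi),0]);Y=np.array([-X[1],X[0],0])
for sx in(-.06,.06):
  for sy in(-.075,.075): print('corner',sx,sy,k(proj(g,C+X*sx+Y*sy+[0,0,.066])))
for sx in(-.022,.022):
  for r in(.06,.027): print('yellow .1',sx,r,k(proj(g,C+[0,0,.08]+X*sx+(-Y*np.cos(.1)+[0,0,np.sin(.1)])*r)))
for sx in(-.021,.021):
  for sy in (-.0095,.0095): print('finger',sx,sy,k(proj(g,e+X*sx+Y*sy)))
im=g['pixels'].copy()
save('e.png',cv2.resize(im[150:230,390:490],(800,600)[:2],interpolation=cv2.INTER_CUBIC))
E
```

```text
tcp [203. 208.]
corner -0.06 -0.075 [115. 227.]
corner -0.06 0.075 [278. 177.]
corner 0.06 -0.075 [237. 321.]
corner 0.06 0.075 [408. 260.]
yellow .1 -0.022 0.06 [174. 224.]
yellow .1 -0.022 0.027 [211. 216.]
yellow .1 0.022 0.06 [219. 257.]
yellow .1 0.022 0.027 [257. 249.]
finger -0.021 -0.0095 [170. 196.]
finger -0.021 0.0095 [193. 189.]
finger 0.021 -0.0095 [215. 228.]
finger 0.021 0.0095 [238. 221.]
```

View pics/e.png

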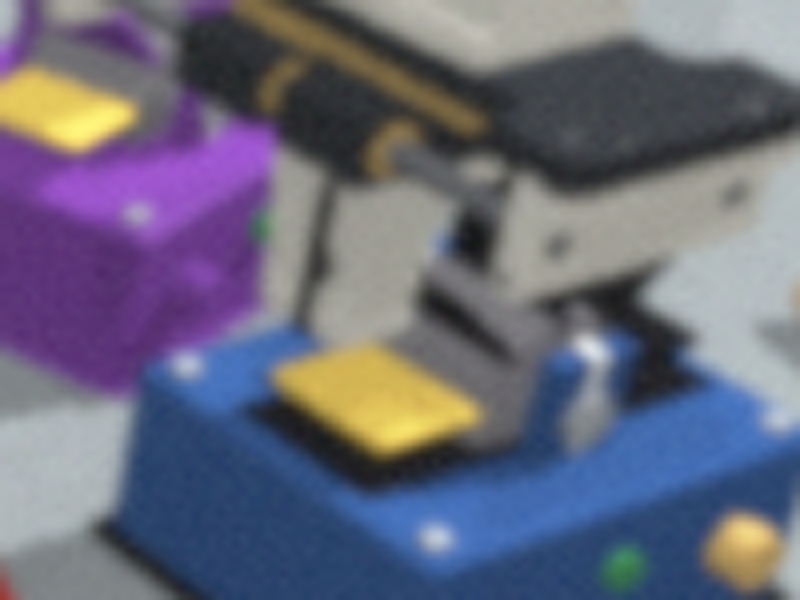

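The scene crop matches the model: the closed fingers hover about 17 mm over the yellow ridge, behind the black one. Now I'll push the black ridge over.

```bash
python3 -m inch '0 -0.1 1 0 0 0 0; 0 -0.2 2 0 0 0 0; 0 -0.3 3 0 0 0 0; 0 -0.4 4 0.2 0 0 0; 0 -0.5 5 0.4 0 0 0; 0 -0.55 5.7 0.6 0 0 0; 0 -0.55 5.7 0.6 0 0 0'
python3 - <<'E'
from h import *
g=grab_frame('scene')
m=cv2.inRange(cv2.cvtColor(g['pixels'],cv2.COLOR_RGB2HSV),(20,140,90),(35,255,255));m[:,:400]=0;m[:160]=0;m[222:]=0;m[:,480:]=0
n_,lab,st,ce=cv2.connectedComponentsWithStats(m);k=1+np.argmax(st[1:,4]);print('yellow',st[k],ce[k])
psi=np.radians(5.5);C=np.array([.484,.257,0]);X=np.array([np.cos(psi),np.sin(psi),0]);Y=np.array([-X[1],X[0],0])
for th in(.3,.5,.7,.9,1.1,1.3,1.5):
    P=np.array([proj(g,C+[0,0,.08]+X*sx+(-Y*np.cos(th)+np.array([0,0,1])*np.sin(th))*rr) for sx in(-.022,.022) for rr in(.06,.027)])
    print(th,np.round(P.min(0)),np.round(P.max(0)),np.round(P.mean(0)))
save('f.png',g['pixels'][140:240,380:500],5)
E
```

```text
t: 4.88
eef_pos: [0.4836, 0.2563, 0.1161]
ee_rot: [3.14, 0.003, -3.044]
force: [-0.8, -0.3, -0.2]
width: 0.0005
yellow [439 181  14  13  65] [446.04615385 186.78461538]
0.3 [424. 192.] [448. 203.] [436. 198.]
0.5 [426. 188.] [449. 200.] [438. 194.]
0.7 [430. 183.] [451. 198.] [440. 191.]
0.9 [433. 179.] [452. 196.] [443. 188.]
1.1 [437. 175.] [454. 195.] [446. 185.]
1.3 [442. 172.] [456. 193.] [449. 183.]
1.5 [444. 170.] [461. 192.] [452. 181.]
```

View pics/f.png

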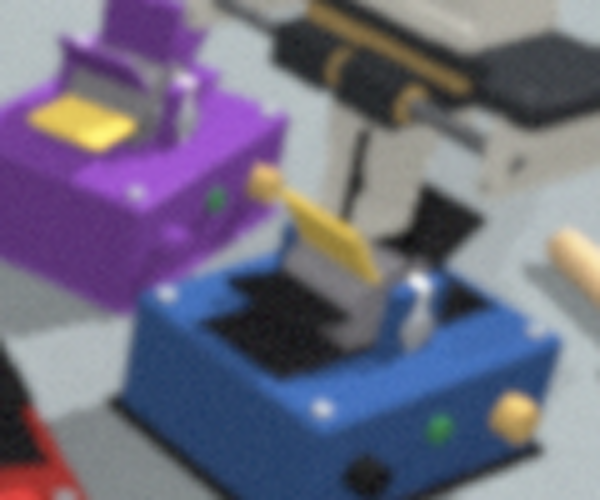

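Yellow has risen to about 1.0 rad. I'll lift, go back behind it, descend, and push it to vertical, which puts the finger centre about 12 mm short of the axle plane.

```bash
python3 -m inch '0 0 0 3 0 0 0; 0 0 0 5.2 0 0 0; 0 0.25 -2.8 5.2 0 0 0; 0 0.54 -5.6 5.2 0 0 0; 0 0.54 -5.6 5.2 0 0 0; 0 0.54 -5.6 2.5 0 0 0; 0 0.54 -5.6 0 0 0 0; 0 0.54 -5.6 -0.3 0 0 0'
python3 -m inch '0 -0.1 1 0 0 0 0; 0 -0.2 2 0 0 0 0; 0 -0.3 3 0.1 0 0 0; 0 -0.4 3.8 0.2 0 0 0; 0 -0.42 4.3 0.3 0 0 0; 0 -0.42 4.3 0.3 0 0 0'
python3 - <<'E'
from h import *
g=grab_frame('scene')
save('g.png',g['pixels'][140:240,380:500],5)
e=telemetry.get_state()['eef_pos']-np.array([.484,.257,0]);p=np.radians(5.5);print('box y',-np.sin(p)*e[0]+np.cos(p)*e[1])
E
```

```text
t: 5.92
eef_pos: [0.4886, 0.2003, 0.1119]
ee_rot: [3.14, 0.001, -3.044]
force: [0.7, 0.0, 0.3]
width: 0.0008
t: 6.68
eef_pos: [0.4844, 0.2442, 0.115]
ee_rot: [3.139, 0.002, -3.043]
force: [-0.5, 0.5, 0.5]
width: 0.0005
box y -0.012978628604969997
```

View pics/g.png

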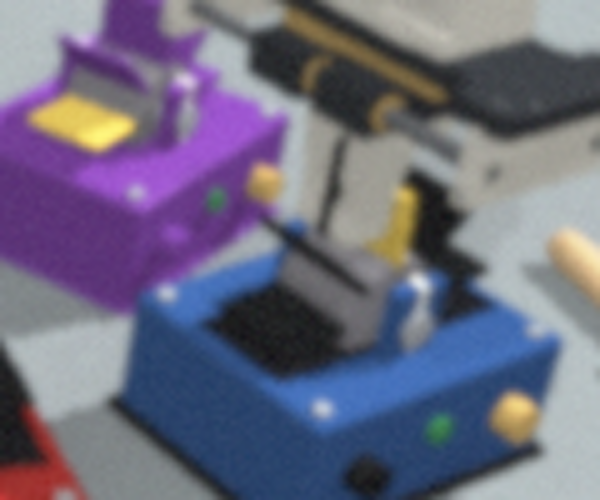

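Yellow appears upright. I'll back off slightly, lift clear and move away to check from the top and scene cameras.

```bash
python3 -m inch '0 0.04 -0.4 0.1 0 0 0; 0 0.04 -0.4 3 0 0 0; 0 0.04 -0.4 8 0 0 0; 0 0.04 -0.4 12 0 0 0; 0 0 -6 14 0 0 0; 0 0 -12 14 0 0 0; 0 0 -18 14 0 0 0; 0 0 -24 14 0 0 0; 0 0 -30 14 0 0 0; 0 0 -30 14 0 0 0'
python3 - <<'E'
from h import *
g=grab_frame('scene');f=grab_frame('top')
psi=np.radians(5.5);C=np.array([.484,.257,0]);X=np.array([np.cos(psi),np.sin(psi),0]);Y=np.array([-X[1],X[0],0])
for n,fr,(r0,r1,c0,c1) in(('scene',g,(165,198,430,480)),('top',f,(140,190,180,225))):
    m=cv2.inRange(cv2.cvtColor(fr['pixels'],cv2.COLOR_RGB2HSV),(18,110,70),(36,255,255))[r0:r1,c0:c1]
    n_,lab,st,ce=cv2.connectedComponentsWithStats(m)
    if n_>1: k=1+np.argmax(st[1:,4]);print(n,st[k]+[c0,r0,0,0,0],ce[k]+[c0,r0])
    for th in(1.2,1.4,1.57,1.75):
        u=-Y*np.cos(th)+np.array([0,0,1])*np.sin(th)
        P=np.array([proj(fr,C+[0,0,.08]+X*sx+u*.06) for sx in(-.022,.022)]);print(th,np.round(P,1).tolist())
a=cv2.resize(f['pixels'][130:210,155:255],(480,400),interpolation=cv2.INTER_CUBIC)
b=cv2.resize(g['pixels'][150:250,400:500],(320,400)[:2],interpolation=cv2.INTER_CUBIC)
save('i.png',np.hstack([a,b]))
for c in('scene','top'):
    for n in('red_tip','green_tip'):
        for r in pinpoint(c,n)[:1]: print(c,n,r['p'],np.round(r['location']))
E
```

```text
t: 7.98
eef_pos: [0.4836, -0.0596, 0.2548]
ee_rot: [3.139, 0.001, -3.049]
force: [0.9, -0.1, 1.0]
width: 0.0003
scene [446 172  18  21 246] [454.69512195 181.3495935 ]
1.2 [[439.5, 173.7], [454.1, 183.0]]
1.4 [[443.8, 171.2], [458.5, 180.4]]
1.57 [[447.4, 169.9], [462.2, 179.0]]
1.75 [[451.0, 169.2], [465.8, 178.2]]
top [191 155   5  20  64] [192.90625 165.59375]
1.2 [[201.4, 171.5], [200.5, 150.1]]
1.4 [[195.1, 171.7], [194.2, 150.1]]
1.57 [[189.8, 172.0], [189.0, 150.4]]
1.75 [[184.6, 172.5], [183.9, 151.0]]
scene red_tip 0.96 [326. 229.]
scene green_tip 0.71 [187. 291.]
top red_tip 0.58 [336. 173.]
top green_tip 0.62 [466. 137.]
```

View pics/i.png

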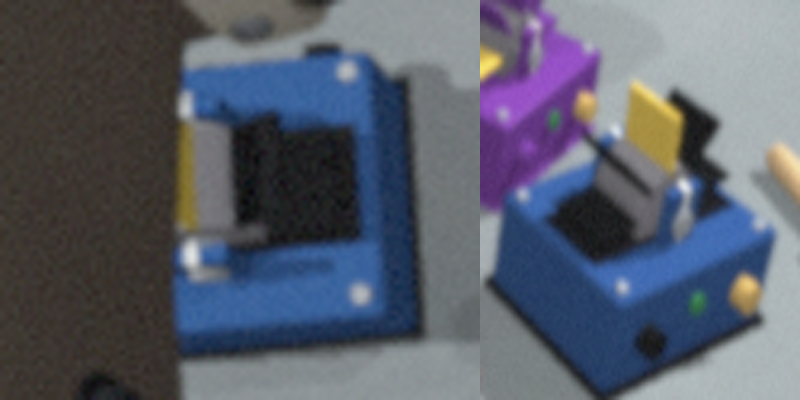

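The scene view fits about 1.55 rad, but the arm hides part of the top view. I'll clear it for one last check.

```bash
python3 -m inch '0 0 -6 0 0 0 0; 0 0 -12 0 0 0 0; 0 0 -18 0 0 0 0; 0 0 -24 0 0 0 0; 0 0 -24 0 0 0 0; 0 0 -24 0 0 0 0'
python3 - <<'E'
from h import *
f=grab_frame('top')
psi=np.radians(5.5);C=np.array([.484,.257,0]);X=np.array([np.cos(psi),np.sin(psi),0]);Y=np.array([-X[1],X[0],0])
m=cv2.inRange(cv2.cvtColor(f['pixels'],cv2.COLOR_RGB2HSV),(18,110,70),(36,255,255))[145:180,180:225]
n_,lab,st,ce=cv2.connectedComponentsWithStats(m);k=1+np.argmax(st[1:,4]);print(st[k]+[180,145,0,0,0],ce[k]+[180,145])
for s in(-.037,.037): print('white line top',proj(f,C+X*s+[0,0,.101]))
for r in(.06,.027):print('ridge',r,proj(f,C+[0,0,.08+r]))
save('j.png',f['pixels'][130:210,155:255],6)
for n in('red_tip','green_tip'): print(n,[np.round(r['location']) for r in pinpoint('top',n)[:1]])
print(telemetry.get_state()['force'])
E
```

```text
t: 9.02
eef_pos: [0.4847, -0.2942, 0.2544]
ee_rot: [3.139, 0.001, -3.042]
force: [-0.3, 1.0, 0.7]
width: 0.0004
[188 152   8  24 133] [191.27819549 163.46616541]
white line top [197.04139251 182.4922013 ]
white line top [195.64136223 147.9907684 ]
ridge 0.06 [189.38405723 161.1862136 ]
ridge 0.027 [195.31415197 164.56556425]
red_tip [array([339., 172.])]
green_tip []
[-0.63461393  0.60095895  0.75176797]
```

View pics/j.png

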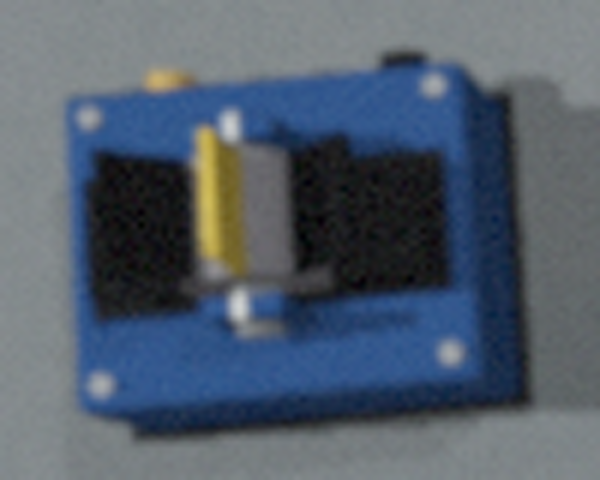

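The white lines suggest the box sits a little further +y than I assumed. I'll check with the four screws (crop (90,118), (433,85), (100,385), (451,352)).

```bash
python3 - <<'E'
from h import *
f=grab_frame('top')
S=np.array([atz(f,np.array(p)/6+[155-.4,130-.4],.067) for p in((90,118),(433,85),(100,385),(451,352))])
C=S.mean(0);C[2]=0;d=S[0]+S[2]-S[1]-S[3];Y=d/np.linalg.norm(d);X=np.array([Y[1],-Y[0],0]);print(C,np.degrees(np.arctan2(-Y[0],Y[1])))
print('sizes',np.linalg.norm(S[0]-S[1]),np.linalg.norm(S[0]-S[2]))
for th in(1.3,1.4,1.5,1.57,1.65):
    u=-Y*np.cos(th)+np.array([0,0,1])*np.sin(th);v=np.cross(u,X)
    print(th,[np.round((proj(f,C+[0,0,.08]+X*.0+u*.06+v*t)-[154.6,129.6])*6).tolist() for t in(-.0025,.0025)])
E
```

```text
[0.48319271 0.2625301  0.        ] 6.363535639576021
sizes 0.12726790881408206 0.09957156402064726
1.3 [[250.0, 188.0], [234.0, 189.0]]
1.4 [[231.0, 189.0], [216.0, 190.0]]
1.5 [[213.0, 190.0], [197.0, 191.0]]
1.57 [[200.0, 191.0], [185.0, 192.0]]
1.65 [[185.0, 192.0], [171.0, 194.0]]
```

Corrected box centre: (0.483, 0.2625), so the wheel stands at about 1.46–1.49 rad. That is inside the band, but there is plenty of time, so I'll go back for a 5 mm nudge to centre it.

```bash
python3 -m inch '0 0 6 0 0 0 0; 0 0 12 0 0 0 0; 0 0 18 0 0 0 0; 0 0 24 0 0 0 0; 0 0 30 0 0 0 0; 0 0 36 0 0 0 0; 0 0 42 0 0 0 0; 0 0 48 0 0 0 0; 0 0 53.1 0 0 0 0; 0 0 53.1 0 0 0 0'
python3 -m inch '0 0 0 -5 0 0 0; 0 0 0 -9 0 0 0; 0 0 0 -12 0 0 0; 0 0 0 -13.2 0 0 0; 0 0 0 -13.2 0 0 0'
```

```text
t: 10.48
eef_pos: [0.4841, 0.2414, 0.2549]
ee_rot: [3.139, 0.002, -3.034]
force: [-1.0, -1.5, -0.1]
width: 0.0005
t: 11.1
eef_pos: [0.4839, 0.2413, 0.1231]
ee_rot: [3.14, 0.002, -3.034]
force: [0.8, 0.1, 0.5]
width: 0.0007
```

```bash
python3 -m inch '0 0 0.4 0 0 0 0; 0 0 0.8 0 0 0 0; 0 0 0.8 0 0 0 0'
python3 -m inch '0 0 -0.5 0 0 0 0; 0 0 -0.5 3 0 0 0; 0 0 -0.5 8 0 0 0; 0 0 -0.5 12 0 0 0; 0 0 -6 13 0 0 0; 0 0 -12 13 0 0 0; 0 0 -18 13 0 0 0; 0 0 -24 13 0 0 0; 0 0 -30 13 0 0 0; 0 0 -36 13 0 0 0; 0 0 -42 13 0 0 0; 0 0 -48 13 0 0 0'
python3 -m inch '0 0 -5 0 0 0 0; 0 0 -5 0 0 0 0; 0 0 -5 0 0 0 0'
python3 - <<'E'
from h import *
f=grab_frame('top');g=grab_frame('scene')
a=cv2.resize(f['pixels'][130:210,155:255],(480,384),interpolation=cv2.INTER_CUBIC)
b=cv2.resize(g['pixels'][150:246,420:500],(320,384),interpolation=cv2.INTER_CUBIC)
save('k.png',np.hstack([a,b]))
for c in('top','scene'):
  for n in('red_tip','green_tip'): print(c,n,[np.round(r['location']) for r in pinpoint(c,n)[:1]])
E
```

```text
t: 11.48
eef_pos: [0.4843, 0.2498, 0.1238]
ee_rot: [3.139, 0.003, -3.033]
force: [0.5, -0.8, -0.0]
width: 0.0005
t: 12.98
eef_pos: [0.4841, -0.2322, 0.2543]
ee_rot: [3.139, 0.004, -3.033]
force: [1.8, -0.1, -0.6]
width: 0.0006
t: 13.35
eef_pos: [0.4838, -0.2824, 0.2541]
ee_rot: [3.139, 0.004, -3.035]
force: [0.0, 0.5, 0.0]
width: 0.0004
top red_tip [array([334., 170.])]
top green_tip []
scene red_tip [array([327., 226.])]
scene green_tip [array([185., 292.])]
```

View pics/k.png

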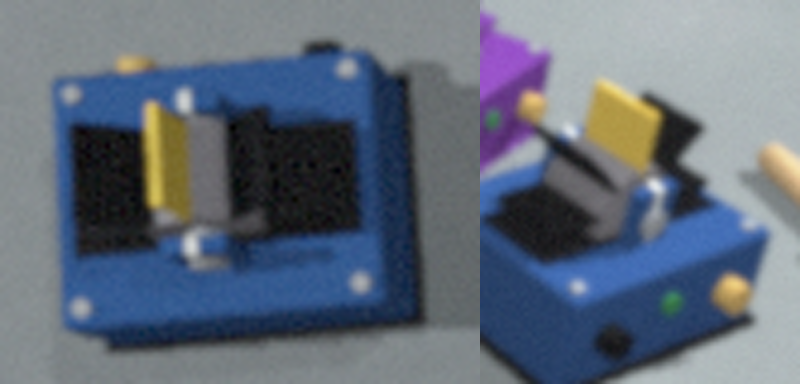

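The yellow tip strip now lies at columns 143–160 of the top crop, which fits about 1.58 rad. The arm is clear, so I'm handing in.

```bash
python3 -c "
from station import arm;print(arm.job_done())"
```

```text
the job is handed in; nothing more can be done
None
```

I rolled the blue box's thumbwheel up until its yellow ridge stands about straight up, and handed the job in at about 13.5 s of the 35 s allowed. It took three pushes with the closed fingers: first on a black ridge, then on the yellow one, then a 5 mm nudge.

**Wheel angle:** the final top view fits about 1.58 rad, inside the 1.361–1.781 band. Before the nudge my checks disagreed. My first box position put the wheel at about 1.55 rad, but re-measuring from the four screws moved the box 5 mm and gave 1.46–1.49, so I went back for the nudge.

**Robot:** the arm was well clear and the measured force was near zero.

**Red and green wheels:** I passed well above them. Their detected yellow tips stayed within a few pixels of the start, which is only a rough check. The network did not find the green tip in the last two top pictures, but the scene camera still showed it in place.

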